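Pack the printed finger and hasp the case shut

ROBOT

A 6-joint arm with a two-finger parallel gripper is mounted at the origin on the work surface. World frame = base frame: x ahead of the robot, y to its left, z up, the work surface at z = 0. Lengths are in mm, angles in degrees, forces in N, time in s.
With the tool pointing down it reaches from about 300 to 850 mm from the base axis. Payload 4.2 kg.
Tool frame: the origin (TCP) lies on the centre line of the jaws, within the pads' length; the fingertips stand 11 mm ahead of it and the grasp point (between the pads) lies 8 mm behind it; z points along the fingers, y is the line along which they close (so a half turn about z gives the same grasp; the last joint's range is limited). The gripper opens to 91 mm and grips with 3 to 60 N. Pads are 32 mm wide; open, the fingers measure 118 mm over their backs; the gripper's body (76 mm by 178 mm) begins 60 mm behind the grasp point.
Start: joints at [63.942, 18.312, 89.639, -0, 72.044, -1.146], TCP at [242.212, 521.516, 187.476] pointing down, gripper open.
Joint ranges: [-177.97, 177.97], [-48.28, 115.42], [12.27, 149.76], [-77.06, 257.06], [2.81, 150.46], [-146.56, 146.56]. Speed limits (degrees/s): [147.25, 147.25, 180, 180, 180, 180].

INTERFACE

Orientations are given as [roll, pitch, yaw] about the fixed x, y, z axes, in that order (R = Rz(yaw) Ry(pitch) Rx(roll)).
In Python, from workcell import env, grab_frame, camera_model, models gives the robot as it stands.
- The arm moves only by the shell command python3 -m crank 'ROWS' [FORCE]. ROWS is text: rows parted by semicolons, each of 7 numbers parted by spaces: the closure, from -1 (fully open) to 1 (shut), so that 0 is half open, then the shift along the tool's x, y, z in mm, then the turn, a rotation vector about the tool's x, y, z in degrees. A call has 1 to 10 rows; each row shifts and turns the commanded pose from where the row before left it, along the tool's axes as they then stand; what a row does not reach is not made up. A row lasts 1/8 s, in which the tool goes at most 62.5 mm and 10.7 degrees, less where a joint would pass 70% of its speed; a pose out of reach is approached as far as the arm can. A call is refused whole if a number of a shift passes 62.5 or a number of a turn 10.7, either way. A call with a gripper value outside its range is refused whole. The fingers move at their own pace and stop on an object; FORCE is the grip in N (left out, the last holds). Time passes only in rows, so rows that do not move let the fingers close. It gives the time, the measured TCP pose, the force, the opening and the grip force at its end, in the units of the state.
- env.state(): the state, without advancing time (a new reading comes with each control period).
- grab_frame(name): name is "scene" or "top" or "wrist"; returns the picture (400x640x3 uint8, blue, green, red); there is no depth.
- camera_model(name): a dict with "K" (3x3 intrinsics, pixels), "R" (3x3) and "t" (3): a world point X has camera coordinates R X + t; the wrist camera has in their place "mount" (4x4, takes a point from camera to tool coordinates, whose origin is the TCP and whose axes are the flange's). Camera axes: x right, y down, z forward; pixel columns grow to the right and rows downward; lengths in mm; the calibration is good to about 2 mm. A picture is of the moment at which its call begins: read the wrist's pose just before it. camera_model takes no time and is no camera call.
- env.job_done(): hands the job in; it is judged then, once.
Trained networks look in the newest picture that a camera, given by its name, has taken for a name from the list of things; names that differ only in an ending like _2 or _b are one class to them, and where a whole thing is asked for, a point or a joint stands for the part that bears it (a point fixed in the world has none). Each returns a list of dicts, best first, with "p" (0 to 1); they miss things now and then, are a little off and sometimes report something else, mostly with a low value. They report only what shows in the picture. A call takes as long as a camera call. They do not tell look-alikes from the thing itself.
- models.search_frame(name, camera): "point" ([x, y, z] in mm, in world coordinates, good to about 4 mm: the middle of the surface that is visible of it).
The state is a dict: "time_s": time; "qpos": joint angles; "qvel": joint speeds; "effort": joint torques, N m; "ee_pos": TCP position; "ee_rot": TCP orientation; "force": force on the tool from outside, world axes, zero at the start; "torque": the same for the moment, N m; "gripper_width": finger opening in mm; "gripper_force": force on a finger pad.
Only numpy, scipy, OpenCV 4.12 (cv2) and the standard library are available. Lean on these libraries where they do the work, as an engineer would, in place of code of your own. Each camera call takes 0.05 s, during which the arm holds its last target. There are 200 camera calls.

TASK

Lay the printed finger that is lying out on the bench flat in the empty middle bay of the plywood case (lay it in, do not drop it), shut the lid fully, then swing the steel hasp over and down so that it lies home over the staple. Leave the coffee cup, the soldering iron in its stand, the solder reel and the tin standing where they are.

Things in the scene. Friction and masses are not known exactly. Their poses are not given: they have to be found in the camera images.
- case: Plywood case, open at the start, fixed to the bench: base 140 (x) x 240 (y) mm, 62 mm high, walls and floor 6 mm thick. Inside are three bays side by side along y; the middle one is empty, the others hold a printed palm and another finger (tops below 40 mm). Origin: centre of the underside; -x is the front, with the staple, roughly facing the robot; the lid hinges along the back (+x) top edge.
- bay (a point): Centre of the floor of the empty middle bay, 6 mm above the bench; axes as the case's. The bay is 128 mm long (x) and 74 mm wide (y), between two 3 mm partitions that stand 24 mm above the floor; the filled bays beyond them are as wide.
- lid (a joint): Lid angle, rad: 0 shut, 1.45 to 1.85 at the start (standing open), stop at 1.95. The lid is a tray 140 x 240 mm, 24 mm deep, with 6 mm walls; its stiff hinge stays where it is left and takes up to about 6 N at the front edge to swing it shut. Shut, its top is 86 mm above the bench.
- lid_hinge (a point): Middle of the lid's hinge line, at the back top edge of the base, 62 mm above the bench (70 mm along +x of the case's origin); the line runs along the case's y. Its axes turn with the lid; lid shut, they are the case's. In them the lid reaches 140 mm along -x from here, 24 mm along +z (its top face) and 120 mm to each side.
- lid_edge (a point): Middle of the lid's top front edge: 140 mm along -x and 24 mm along +z of lid_hinge in the lid's axes.
- hasp (a joint): Angle of the hasp's leaf on the lid, rad: 0 = home over the staple, hanging flat down the front of the shut case; with the lid shut, 1.57 = sticking out level from the front, 3.14 = straight up, 4.4 = stop, folded back over the lid. Starts anywhere from 1.2 to 3.6; stays where it is left, about 1 N at the tip moves it. Below about 0.3 the leaf fouls the staple as the lid comes down.
- hasp_hinge (a point): Middle of the hasp's hinge line, 3.8 mm in front of the lid's top front edge, 86 mm above the bench when the lid is shut; the line runs along the case's y. The leaf is a 3 mm steel strap 32 mm wide, 60 mm long from this line, with a slot 10 mm wide from 27 to 51 mm along it that passes over the staple. A 28 x 32 x 2 mm plate holds it to the lid's top.
- hasp_tip (a point): Free end of the hasp's leaf, 60 mm from hasp_hinge, slightly curled.
- staple (a point): Outermost point of the steel staple in the middle of the case's front: an upright loop of 5 mm rod, 17 mm high and 5 mm wide, that stands out 16 mm from the front face; its centre is 48 mm above the bench.
- finger: The loose printed finger to pack: ivory plastic, three phalanges, a little crooked sideways, x from -49 to +43 mm (joints at -16 and +17), 17 mm wide (y) at the middle phalanx, whose sides are parallel, 18 mm high, 20 to 45 g. Lies on its flat side. Origin: underside of the middle phalanx at its middle, near the centre of mass; x along that phalanx.
- cup: Takeaway coffee cup with a white lid, 121 mm tall, up to 86 mm across. Origin: centre of its foot.
- iron_stand: Cordless soldering iron upright in its black stand: base about 105 x 92 mm, the iron leaning slightly, top about 240 mm high; all within 60 mm of its origin, the centre of its base. About 0.6 kg.
- solder: Reel of solder wire standing on end, 54 mm across, 45 mm high, in front of the case to one side of the hasp. Origin: centre of its foot.
- tin: Closed flat tin, 64 mm across, 27 mm high, in front of the case on the other side of the hasp. Origin: centre of its foot.
Not all that is in view belongs to the job. Several things look just like the iron_stand: the one meant starts farthest to the robot's right. Of the things that look like the cup, the largest one is meant.

How it is judged (in metres and radians):
On the way, in this order (a step that is already met when the one before it is completed fails the run):
1. the finger lies flat in the middle bay, let go (y of finger in the frame of case between -0.037 and 0.037 m and x of finger in the frame of case between -0.05 and 0.05 m and z of finger in the frame of case below 0.012 m and angle between finger's own z axis and vertical below 0.2 rad and contact force between finger and the fingers below 0.1 N), for 0.2 s.
2. the lid is shut (value of joint lid below 0.04 rad), for 0.2 s.
3. the hasp lies home over the staple with the lid shut (value of joint hasp below 0.12 rad and value of joint lid below 0.04 rad), for 0.2 s.
At the end, for the whole second after the job is handed in: The finger lies flat (within 0.2 rad) and still on the floor of the middle bay (less than 6 mm above it), the lid is shut (within 0.04 rad), the hasp lies home over the staple (within 0.12 rad), and the cup and the iron's stand are upright (all of step 3 and y of finger in the frame of case between -0.037 and 0.037 m and x of finger in the frame of case between -0.05 and 0.05 m and z of finger in the frame of case below 0.012 m and angle between finger's own z axis and vertical below 0.2 rad and linear speed of finger below 0.02 m/s and angle between each of cup, iron_stand's own z axis and vertical below 0.1 rad); the robot touches nothing.
It fails at once if the finger is dropped: let go and moving faster than 0.8 m/s (linear speed of finger above 0.8 m/s and contact force between finger and the fingers below 0.05 N).
It fails at once if the cup is shoved more than 25 mm or tipped (distance of cup from where it was at the start of the episode above 0.025 m or angle between cup's own z axis and vertical above 0.35 rad).
It fails at once if the soldering iron's stand is shoved more than 25 mm or tipped (distance of iron_stand from where it was at the start of the episode above 0.025 m or angle between iron_stand's own z axis and vertical above 0.35 rad).
It fails at once if the solder reel is shoved more than 25 mm or tipped (distance of solder from where it was at the start of the episode above 0.025 m or angle between solder's own z axis and vertical above 0.35 rad).
It fails at once if the tin is shoved more than 25 mm or tipped (distance of tin from where it was at the start of the episode above 0.025 m or angle between tin's own z axis and vertical above 0.35 rad).
It also fails if it takes over 72 s, if anything falls off the work surface, if the arm or the gripper's body presses on something with over 40 N, if the wrist force passes 120 N, or if a joint passes its speed limit or range.

## Working session

There is one attempt and no reset: what is moved stays moved. The work goes in short steps, Python scripts to look and compute and a shell command to move; the robot and the scene stay as the last step left them, time stands still between calls to the robot, and variables do not carry over. Pictures are saved under pics/ and viewed, at most 10 in all, crops included, and the job is handed in when it is done.

```bash
mkdir -p pics; ls; python3 - <<'E'
from workcell import env, grab_frame, camera_model, models
import cv2, numpy as np
s=env.state(); print(s['ee_pos'],s['ee_rot'],s['time_s'],s['gripper_width'])
for c in ['scene','top']:
    im=grab_frame(c); cv2.imwrite(f'pics/{c}1.png',im)
    for n in ['case','finger','lid','hasp','staple','cup','iron_stand','solder','tin']:
        print(c,n,[(np.round(d['point']).tolist(),round(d['p'],2)) for d in models.search_frame(n,c)][:4])
    m=camera_model(c); print(m)
print(camera_model('wrist'))
E
```

```text
pics
[241.9749234  521.01721396 186.61193809] [-1.79899584e+02 -1.54892912e-03  1.55086787e+02] 0.0 90.90163529505847
scene case [([644.0, -49.0, 62.0], 0.92), ([678.0, -20.0, 154.0], 0.74)]
scene finger []
scene lid [([677.0, -23.0, 155.0], 0.64)]
scene hasp [([687.0, 21.0, 232.0], 0.55)]
scene staple [([641.0, -51.0, 56.0], 0.78)]
scene cup [([326.0, -352.0, 68.0], 0.88), ([454.0, -317.0, 101.0], 0.83), ([430.0, -425.0, 73.0], 0.78)]
scene iron_stand [([505.0, 421.0, 97.0], 0.96), ([630.0, 279.0, 44.0], 0.72), ([340.0, 363.0, 48.0], 0.61)]
scene solder [([499.0, -142.0, 35.0], 0.63)]
scene tin [([442.0, 22.0, 24.0], 0.52)]
{'K': array([[368.10589012,   0.        , 324.08052655],
       [  0.        , 368.10589012, 198.14237382],
       [  0.        ,   0.        ,   1.        ]]), 'R': array([[ 0.72915517,  0.68414925, -0.0165091 ],
       [ 0.35881778, -0.40274156, -0.8420505 ],
       [-0.58273711,  0.60806171, -0.539146  ]]), 't': array([-347.88855085,  -97.27113287, 1394.03947318])}
top case [([628.0, -6.0, 56.0], 0.68)]
top finger [([420.0, 272.0, 16.0], 0.69), ([684.0, 25.0, 
[... 641 characters left out ...]
4e-03],
       [-9.78375642e-01,  1.69528713e-02, -2.06140007e-01],
       [ 2.06173367e-01,  2.25188641e-04, -9.78515453e-01]]), 't': array([   6.77930959,  491.48763555, 1188.40685806])}
{'K': array([[349.58907304,   0.        , 322.18391437],
       [  0.        , 349.58907304, 205.11203841],
       [  0.        ,   0.        ,   1.        ]]), 'mount': array([[-9.88532156e-04, -9.60481417e-01, -2.78342361e-01,
         7.98281122e+01],
       [ 9.99999248e-01, -1.15167941e-03,  4.22627948e-04,
        -6.49141335e-01],
       [-7.26487457e-04, -2.78341734e-01,  9.60481833e-01,
        -1.97399980e+02],
       [ 0.00000000e+00,  0.00000000e+00,  0.00000000e+00,
         1.00000000e+00]])}
```

View pics/top1.png

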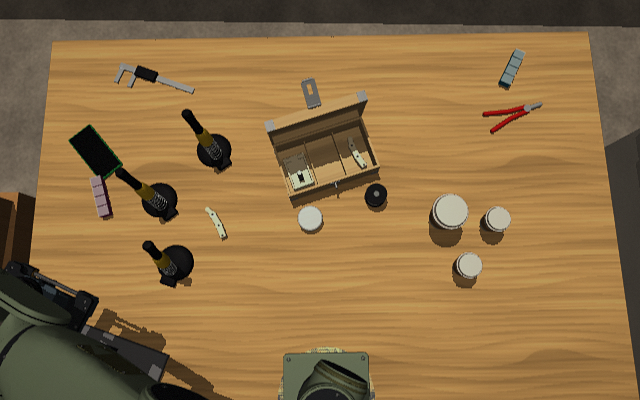

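View pics/scene1.png

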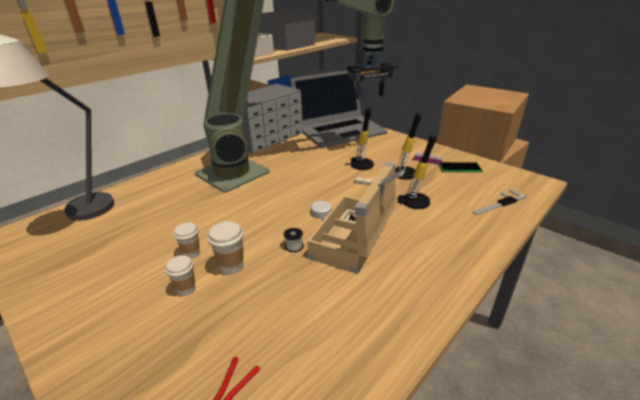

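The top view shows the case at about (325,160), turned by about 15° with the lid open. The hasp sticks up at (311,92), the loose finger is at (216,222), the tin at (310,218), the solder reel at (376,195), and the right-hand stand at (213,150). I'll zoom in for pixel measurements.

```bash
cat > h.py <<'E'
from workcell import env, grab_frame, camera_model, models
import cv2, numpy as np
from scipy.spatial.transform import Rotation as Ro
def cam(c,s=None):
    m=camera_model(c)
    if c!='wrist': return m['K'],m['R'],m['t']
    s=s or env.state(); T=np.eye(4); T[:3,:3]=Ro.from_euler('xyz',s['ee_rot'],degrees=True).as_matrix(); T[:3,3]=s['ee_pos']
    W=np.linalg.inv(T@m['mount']); return m['K'],W[:3,:3],W[:3,3]
def p2w(c,uv,z,s=None):
    K,R,t=cam(c,s); d=R.T@np.linalg.inv(K)@[uv[0],uv[1],1]; o=-R.T@t
    return o+d*(z-o[2])/d[2]
def w2p(c,X,s=None):
    K,R,t=cam(c,s); q=K@(R@np.array(X,float)+t); return q[:2]/q[2]
E
python3 - <<'E'
from h import *
im=cv2.imread('pics/top1.png')
a=cv2.resize(im[70:220,255:395],None,fx=4,fy=4,interpolation=cv2.INTER_CUBIC)
b=cv2.resize(im[195:245,195:240],None,fx=4,fy=4,interpolation=cv2.INTER_CUBIC)
o=np.zeros((600,760,3),np.uint8);o[:600,:560]=a;o[:200,570:750]=b
cv2.imwrite('pics/crop.png',o)
E
```

```text
(no output)
```

View pics/crop.png

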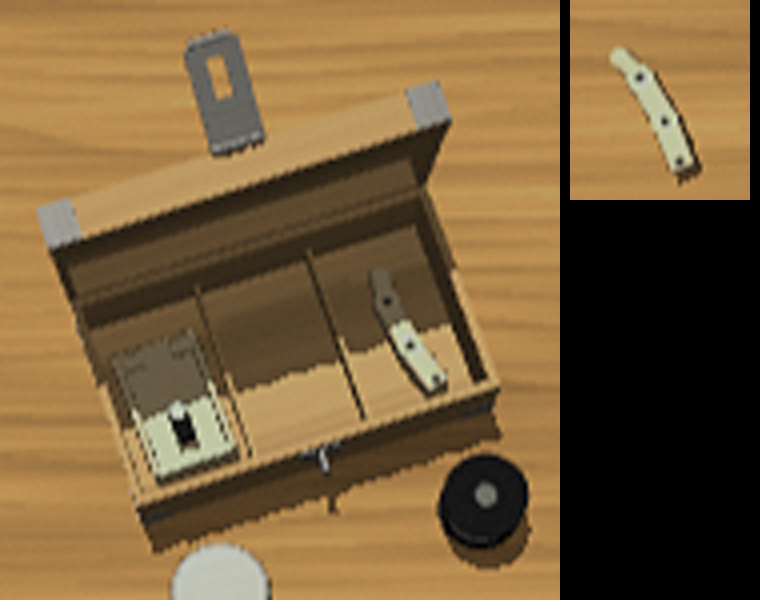

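The crop shows the front rim corners at (138,502) and (497,388). The lid's front-wall corners are at (38,208), (437,82), (55,250) and (452,122), and the hasp tip is at (213,36) with its hinge at (238,146). The middle phalanx's joint dots are at (640,78) and (664,122). I'll fit the poses from these.

```bash
cat >> h.py <<'E'
def case2w(p,c): # c=x,y,yaw(rad)
    return Ro.from_euler('z',c[2]).apply(p)+np.array([c[0],c[1],0])
def lidp(p,a): return Ro.from_euler('y',a).apply(p)+np.array([70,0,62])
def haspp(r,y,h,a): return lidp([-143.8-r*np.sin(h),y,24-r*np.cos(h)],a)
E
python3 - <<'E'
from h import *
from scipy.optimize import least_squares
cr=lambda u,v:np.array([255+u/4,70+v/4])
def model(p):
    c=p[:3];a,h=p[3:]
    P=[[-70,120,62],[-70,-120,62],lidp([-140,120,24],a),lidp([-140,-120,24],a),lidp([-140,120,0],a),lidp([-140,-120,0],a),haspp(0,0,h,a),haspp(60,0,h,a)]
    return [w2p('top',case2w(q,c)) for q in P]
obs=[cr(*q) for q in [(138,502),(497,388),(38,208),(437,82),(55,250),(452,122),(238,148),(213,36)]]
r=least_squares(lambda p:(np.array(model(p))-obs).ravel(),[630,0,.25,1.6,3.1])
print(r.x,np.degrees(r.x[2]),r.fun.reshape(-1,2).round(2).tolist())
c,a,h=r.x[:3],*r.x[3:]
for n,q in dict(bay=[0,0,6],edge=lidp([-140,0,24],a),tip=haspp(60,0,h,a),hh=haspp(0,0,h,a),staple=[-86,0,48]).items(): print(n,case2w(q,c).round())
f=lambda u,v:p2w('top',(195+(u-570)/4,195+v/4),17)
A,B=f(640,78),f(664,122);print('finger',A,B,(A+B)/2,np.degrees(np.arctan2(*(A-B)[1::-1])),np.linalg.norm(A-B))
print('iron tops z240',p2w('top',(148,245),240),p2w('top',(120,173),240),p2w('top',(186,114),240))
print('tin',p2w('top',(310.5,217),27),'solder',p2w('top',(376,195),45))
E
```

```text
[ 5.80774259e+02 -9.06095874e+00  3.03035434e-01  1.46139810e+00
  2.71141003e+00] 17.36265138368284 [[-0.73, 0.47], [0.96, -0.63], [-0.09, 0.24], [0.76, 0.23], [-1.11, -0.3], [0.38, 0.0], [0.56, -1.08], [-0.68, 0.97]]
bay [581.  -9.   6.]
edge [656.  14. 204.]
tip [704.  30. 238.]
hh [655.  14. 208.]
staple [499. -35.  48.]
finger [442.44125111 282.25395758  17.        ] [413.93819545 266.19200003  17.        ] [428.18972328 274.2229788   17.        ] 29.402000340692993 32.71713101909408
iron tops z240 [343.99001905 362.95845506 240.        ] [498.43863201 431.35498939 240.        ] [628.85381658 295.99264981 240.        ]
tin [430.15853538  32.39357242  27.        ] solder [ 480.28583747 -132.98546434   45.        ]
```

```bash
python3 -m crank '-1 0 0 -60 0 0 -9; -1 0 0 -60 0 0 -9; -1 0 0 0 0 0 -9; -1 0 0 0 0 0 -9; -1 0 0 0 0 0 -9; -1 0 0 0 0 0 -9.3; -1 0 0 0 0 0 0' 8
python3 -m crank '-1 -6 -43 0 0 0 0; -1 -6 -43 0 0 0 0; -1 -6 -43 0 0 0 0; -1 -6 -43 0 0 0 0; -1 -6 -43 0 0 0 0; -1 -6 -43 0 0 0 0; -1 -5 -48 0 0 0 0; -1 0 0 0 0 0 0;-1 0 0 0 0 0 0'
```

```text
time_s: 1.88
ee_pos: [242.2, 521.5, 307.5]
ee_rot: [180.0, 0.0, -150.7]
force: [0.2, -1.0, -0.4]
gripper_width: 91.4
gripper_force: 0.0
time_s: 3.0
ee_pos: [427.9, 275.3, 307.5]
ee_rot: [180.0, 0.0, -150.7]
force: [-0.6, 0.5, 0.1]
gripper_width: 91.1
gripper_force: 0.0
```

Down 150 mm, then a closer look with the wrist camera.

```bash
python3 -m crank '-1 0 0 50 0 0 0; -1 0 0 50 0 0 0; -1 0 0 50 0 0 0; -1 0 0 0 0 0 0;-1 0 0 0 0 0 0'
python3 - <<'E'
from h import *
s=env.state(); im=grab_frame('wrist'); print(s['ee_pos'],s['ee_rot'])
cv2.imwrite('pics/w1.png',im)
print(w2p('wrist',[428,274,17],s), [ (d['point'],d['p']) for d in models.search_frame('finger','wrist')])
E
```

```text
time_s: 3.62
ee_pos: [429.0, 276.5, 159.4]
ee_rot: [180.0, 0.2, -150.6]
force: [-0.3, 0.6, 0.9]
gripper_width: 91.2
gripper_force: 0.0
[428.95980301 276.50201436 159.38139224] [ 179.98026904    0.19152083 -150.56661161]
[319.87734373 184.54701993] [([427.7, 268.3, 20.6], 0.82)]
```

View pics/w1.png

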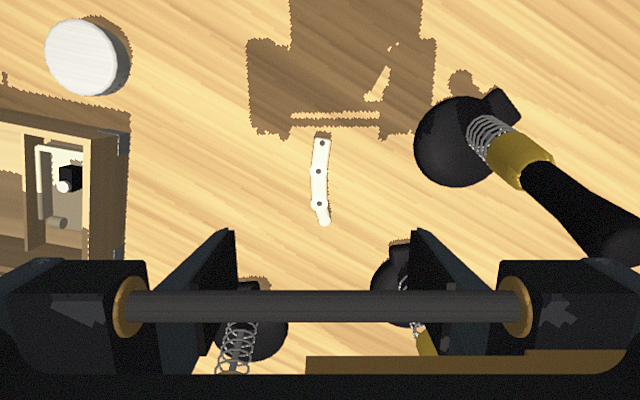

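The wrist view shows the finger between the jaws, with dots at (322,143), (318,171) and (317,204). The middle phalanx is centred near (318,187).

```bash
python3 - <<'E'
from h import *
s=env.state()
A,B=[p2w('wrist',q,17,s) for q in [(318.3,171),(316.7,204)]]
M=(A+B)/2; R=Ro.from_euler('xyz',s['ee_rot'],degrees=True)
print(M,np.linalg.norm(A-B),np.degrees(np.arctan2(*(B-A)[1::-1])),R.inv().apply(M-s['ee_pos']))
E
```

```text
[432.90337735 273.58945703  17.        ] 33.94260157258399 26.43529888570538 [ -0.85572038  -4.15720731 143.0087877 ]
```

```bash
python3 -m crank '-1 -1 -4 40 0 0 0; -1 0 0 40 0 0 3; -1 0 0 30 0 0 0; -1 0 0 20 0 0 0; -1 0 0 15 0 0 0; -1 0 0 0 0 0 0; -1 0 0 0 0 0 0'
python3 -m crank '1 0 0 0 0 0 0; 1 0 0 0 0 0 0; 1 0 0 0 0 0 0;1 0 0 0 0 0 0;1 0 0 0 0 0 0;1 0 0 0 0 0 0;1 0 0 0 0 0 0;1 0 0 0 0 0 0' 10
```

```text
time_s: 4.6
ee_pos: [431.9, 272.6, 13.5]
ee_rot: [180.0, 0.1, -153.6]
force: [-0.3, -0.2, -0.2]
gripper_width: 91.4
gripper_force: 0.0
time_s: 5.6
ee_pos: [430.9, 272.0, 12.4]
ee_rot: [180.0, 0.0, -153.6]
force: [-0.6, -0.3, -0.4]
gripper_width: 14.1
gripper_force: 0.0
```

```bash
python3 -m crank '1 0 0 0 0 0 0; 1 0 0 0 0 0 0; 1 0 0 0 0 0 0;1 0 0 0 0 0 0' 10
```

```text
time_s: 6.1
ee_pos: [431.0, 272.0, 12.5]
ee_rot: [180.0, 0.0, -153.6]
force: [-0.0, -0.2, 0.4]
gripper_width: 0.4
gripper_force: 0.0
```

The jaws closed on nothing. I'll look again with the wrist camera.

```bash
python3 - <<'E'
from h import *
s=env.state(); a=grab_frame('wrist'); t=grab_frame('top')
b=cv2.resize(t[190:250,170:260],None,fx=4,fy=4)
o=np.zeros((640,640,3),np.uint8);o[:400]=a;o[400:,:360]=b
cv2.imwrite('pics/w2.png',o[:600])
print([(d['point'],d['p']) for d in models.search_frame('finger','wrist')])
E
```

```text
[([404.9, 259.6, 21.1], 0.79)]
```

View pics/w2.png

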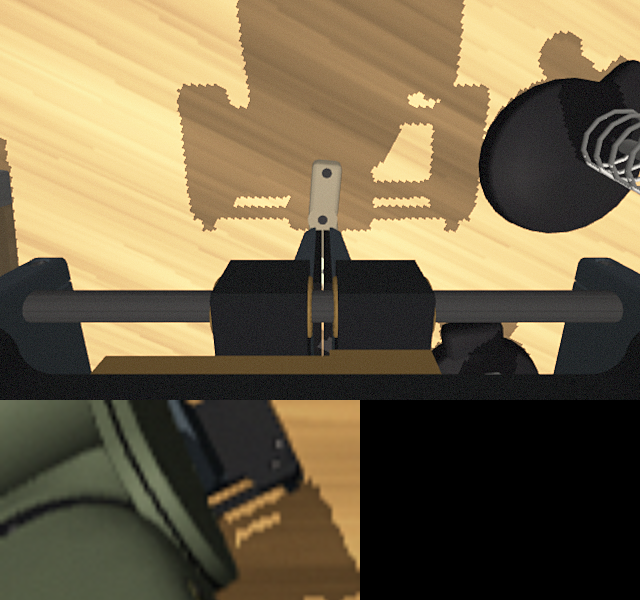

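The view shows a phalanx sticking out in front of the closed jaws, with dots at (327,173) and (322,220). I'll check whether the finger moved.

```bash
python3 - <<'E'
from h import *
s1=dict(ee_pos=np.array([428.96,276.5,159.38]),ee_rot=[179.98,.19,-150.57])
s=env.state()
for z in (10,18): 
  print(z,[p2w('wrist',q,z,s1).round(1).tolist() for q in [(322,143),(318.3,171),(316.7,204)]])
  print(z,[p2w('wrist',q,z,s).round(1).tolist() for q in [(327,173),(322.5,220),(326,161)]])
print(s['ee_pos'],s['gripper_width'],s['effort'],s['force'])
E
```

```text
10 [[391.9, 256.1, 10.0], [418.0, 266.5, 10.0], [449.0, 281.9, 10.0]]
10 [[392.5, 256.5, 10.0], [419.4, 266.9, 10.0], [386.5, 252.9, 10.0]]
18 [[391.2, 255.6, 18.0], [416.7, 265.8, 18.0], [446.9, 280.9, 18.0]]
18 [[391.2, 255.7, 18.0], [417.0, 265.7, 18.0], [385.4, 252.2, 18.0]]
[430.94541862 272.04203712  12.46620566] 0.15276144876215847 [ 5.82753237e-04 -3.89218855e+01 -1.66126013e+01 -2.10340193e-02
  7.99658219e-02 -3.04240494e-06] [-0.11976982  0.41791945  0.47944829]
```

```bash
python3 - <<'E'
from h import *
m=camera_model('wrist');I=np.linalg.inv(m['mount'])
for p in [(16,0,11),(16,0,0),(16,0,-8),(16,0,-16),(16,0,-30)]:
    q=m['K']@(I@[*p,1])[:3]; print(p,q[:2]/q[2])
s=env.state(); print([w2p('wrist',[417,265.7,z],s) for z in (0,18)])
E
python3 -m crank '-1 0 0 0 0 0 0; -1 0 0 0 0 0 0; -1 0 0 0 0 0 0; -1 0 0 0 0 0 0;-1 0 0 0 0 0 0;-1 0 0 0 0 0 0;-1 0 0 0 0 0 0;-1 0 0 0 0 0 0;-1 0 0 0 0 0 0;-1 0 0 0 0 0 0'
python3 - <<'E'
from h import *
cv2.imwrite('pics/w3.png',grab_frame('wrist'))
E
```

```text
(16, 0, 11) [321.59457952 210.42887328]
(16, 0, 0) [321.58377763 215.87481305]
(16, 0, -8) [321.57520416 220.19726175]
(16, 0, -16) [321.56594487 224.86547857]
(16, 0, -30) [321.5478247  234.00104519]
[array([322.42088636, 210.78959431]), array([322.47459974, 219.96036703])]
time_s: 7.5
ee_pos: [431.0, 272.0, 12.5]
ee_rot: [180.0, 0.0, -153.6]
force: [0.2, 0.5, 0.8]
gripper_width: 91.0
gripper_force: 0.0
```

View pics/w3.png

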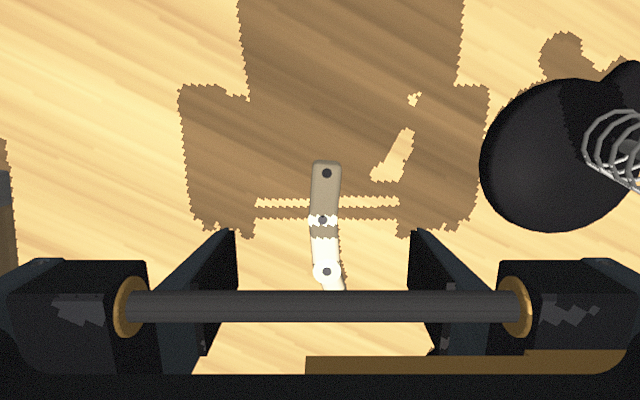

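The jaw tips show at row 229, 178 px apart, which places them at about tool z = -29 and not +11. So the real fingertips seem to be about 40 mm higher than stated, which fits the jaws closing over an unmoved finger. I'll check the camera height from the dot spacing, then creep down while watching the force.

```bash
python3 - <<'E'
from h import *
s=env.state()
for z in (0,18,40): print(z,np.linalg.norm(p2w('wrist',(322.5,220),z,s)-p2w('wrist',(326,271),z,s)))
E
python3 -m crank '-1 0 0 2 0 0 0; -1 0 0 2 0 0 0; -1 0 0 0 0 0 0; -1 0 0 0 0 0 0'
```

```text
0 35.648505329798674
18 32.5909056188375
40 28.853839305440502
time_s: 8.05
ee_pos: [430.9, 272.0, 8.4]
ee_rot: [180.0, -0.0, -153.6]
force: [0.2, -0.1, -0.9]
gripper_width: 91.4
gripper_force: 0.0
```

The camera height is right (33 mm spacing at z = 18) and there's no contact yet, so the fingertips really are shorter. Continuing down in guarded steps.

```bash
python3 -m crank '-1 0 0 5 0 0 0; -1 0 0 5 0 0 0; -1 0 0 0 0 0 0'; python3 -m crank '-1 0 0 5 0 0 0; -1 0 0 5 0 0 0; -1 0 0 0 0 0 0'; python3 - <<'E'
from h import *
s=env.state(); im=grab_frame('wrist');cv2.imwrite('pics/w4.png',im)
print(s['ee_pos'],s['force'])
E
```

```text
time_s: 8.43
ee_pos: [430.5, 271.7, -2.1]
ee_rot: [-180.0, -0.1, -153.6]
force: [-0.3, -0.4, -0.1]
gripper_width: 91.5
gripper_force: 0.0
time_s: 8.8
ee_pos: [430.6, 271.8, -12.0]
ee_rot: [-180.0, -0.1, -153.6]
force: [-1.0, -0.5, 0.4]
gripper_width: 91.2
gripper_force: 0.0
[430.57401769 271.81342095 -12.03630988] [-1.01342073 -0.5434602   0.43189149]
```

View pics/w4.png

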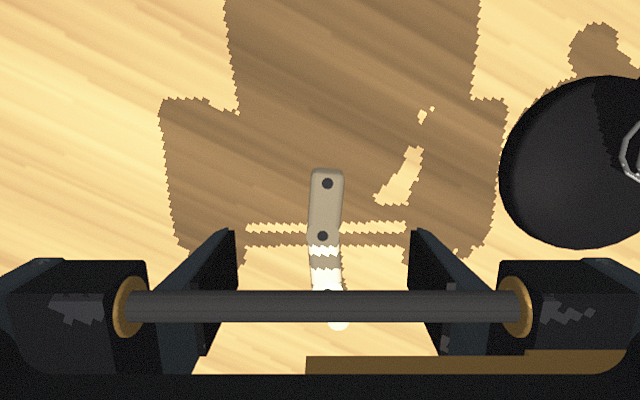

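The tips are still clear of the bench, and the joint dots are now at (323,236) and (327,292).

```bash
python3 - <<'E'
from h import *
s=env.state(); A,B=[p2w('wrist',q,18,s) for q in [(323,236),(327,291)]]; R=Ro.from_euler('xyz',s['ee_rot'],degrees=True)
L=[R.inv().apply(q-s['ee_pos']) for q in (A,B)]; print(A,B,L,np.linalg.norm(A-B))
E
python3 -m crank '-1 0 0 5 0 0 0; -1 0 0 3 0 0 0; -1 0 0 0 0 0 0; -1 0 0 0 0 0 0'
```

```text
[417.19064492 266.02714015  18.        ] [444.55300441 281.99217014  18.        ] [array([ 14.82176398,   0.74243505, -29.77940405]), array([-16.78520597,   2.88256192, -29.7937782 ])] 31.6793449948178
time_s: 9.35
ee_pos: [431.0, 272.1, -19.5]
ee_rot: [180.0, 0.0, -153.6]
force: [-0.3, 0.2, 0.0]
gripper_width: 91.3
gripper_force: 0.0
```

```bash
python3 -m crank '-1 -1 2 0 0 0 -3; -1 0 0 3 0 0 0; -1 0 0 2 0 0 0; -1 0 0 0 0 0 0; -1 0 0 0 0 0 0'
python3 -m crank '1 0 0 0 0 0 0; 1 0 0 0 0 0 0; 1 0 0 0 0 0 0;1 0 0 0 0 0 0;1 0 0 0 0 0 0;1 0 0 0 0 0 0;1 0 0 0 0 0 0;1 0 0 0 0 0 0;1 0 0 0 0 0 0;1 0 0 0 0 0 0' 12
```

```text
time_s: 9.98
ee_pos: [430.9, 274.2, -24.6]
ee_rot: [180.0, -0.0, -150.6]
force: [0.2, 0.1, -0.6]
gripper_width: 91.3
gripper_force: 0.0
time_s: 11.22
ee_pos: [430.9, 274.3, -24.5]
ee_rot: [180.0, 0.0, -150.6]
force: [-0.4, 0.1, -1.1]
gripper_width: 16.8
gripper_force: 12.1
```

Gripped at 16.8 mm with 12 N. Now lifting, turning to line up with the case and carrying to the bay.

```bash
python3 -m crank '1 0 0 -20 0 0 0; 1 0 0 -50 0 0 4; 1 0 0 -50 0 0 4; 1 0 0 -55 0 0 4; 1 0 0 0 0 0 0; 1 0 0 0 0 0 0'
python3 -m crank '1 -6.3 -35 0 0 0 0; 1 -6.3 -40 0 0 0 0; 1 -6.3 -40 0 0 0 0; 1 -6.3 -40 0 0 0 0; 1 -6.3 -40 0 0 0 0; 1 -6.3 -40 0 0 0 0; 1 -6.3 -40 0 0 0 0; 1 -6.3 -40 0 0 0 0; 1 0 0 0 0 0 0; 1 0 0 0 0 0 0'
python3 - <<'E'
from h import *
s=env.state(); im=grab_frame('wrist');cv2.imwrite('pics/w5.png',im)
print(s['ee_pos'],s['ee_rot'])
c=[580.77,-9.06,.30304]
for p in [[-70,120,62],[-70,-120,62],[-86,0,48],[-64,37,30],[-64,-37,30],[0,37,30],[0,-37,30]]: print(p,w2p('wrist',case2w(p,c),s).round())
E
```

```text
time_s: 11.98
ee_pos: [430.3, 273.8, 149.7]
ee_rot: [-180.0, -0.1, -162.6]
force: [0.4, -0.9, 0.0]
gripper_width: 17.3
gripper_force: 12.1
time_s: 13.22
ee_pos: [571.9, -11.0, 148.6]
ee_rot: [179.9, -0.2, -162.6]
force: [-0.5, 0.3, -0.8]
gripper_width: 17.2
gripper_force: 12.1
[571.86795458 -10.95928395 148.60560459] [ 179.89275398   -0.20353132 -162.62673603]
[-70, 120, 62] [471. 129.]
[-70, -120, 62] [170. 129.]
[-86, 0, 48] [321. 108.]
[-64, 37, 30] [362. 133.]
[-64, -37, 30] [279. 134.]
[0, 37, 30] [360. 203.]
[0, -37, 30] [281. 203.]
```

View pics/w5.png

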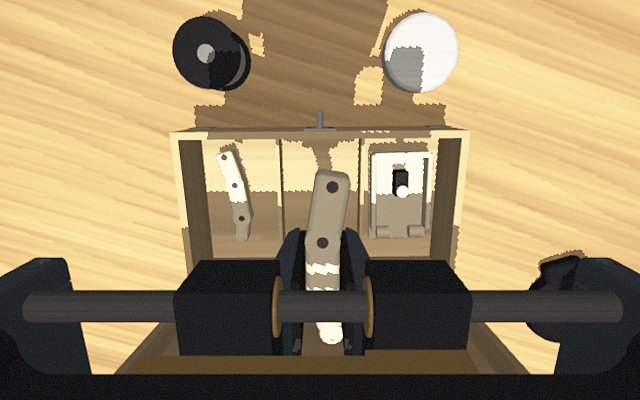

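The pose is confirmed: the rim corners show at (173,132) and (468,130), within a few pixels of prediction. The held finger is central between the partitions at columns 280 and 361. Lowering.

```bash
python3 -m crank '1 0 0 40 0 0 0; 1 0 0 40 0 0 0; 1 0 0 40 0 0 0; 1 0 0 25 0 0 0; 1 0 0 0 0 0 0; 1 0 0 10 0 0 0; 1 0 0 8 0 0 0; 1 0 0 0 0 0 0; 1 0 0 0 0 0 0'
```

```text
time_s: 14.4
ee_pos: [573.5, -11.3, -12.1]
ee_rot: [-180.0, 0.0, -162.6]
force: [-0.2, 0.6, 0.5]
gripper_width: 16.9
gripper_force: 12.1
```

```bash
python3 -m crank '1 0 0 3 0 0 0; 1 0 0 2 0 0 0; 1 0 0 0 0 0 0; 1 0 0 0 0 0 0'; python3 -m crank '1 0 0 1 0 0 0; 1 0 0 0 0 0 0; 1 0 0 0 0 0 0'
```

```text
time_s: 14.9
ee_pos: [573.2, -11.3, -17.5]
ee_rot: [180.0, 0.0, -162.6]
force: [0.1, 0.6, -0.7]
gripper_width: 17.1
gripper_force: 12.1
time_s: 15.28
ee_pos: [573.2, -11.3, -18.5]
ee_rot: [180.0, 0.0, -162.6]
force: [0.2, 0.5, 0.1]
gripper_width: 16.6
gripper_force: 12.1
```

```bash
python3 -m crank '0.35 0 0 0 0 0 0; 0.35 0 0 0 0 0 0; 0.35 0 0 0 0 0 0; 0.35 0 0 0 0 0 0; 0.35 0 0 0 0 0 0'; python3 -m crank '0.35 0 0 -15 0 0 0; 0.35 0 0 -30 0 0 0; 0.35 0 0 -50 0 0 0; 0.35 0 0 -50 0 0 0; 0.35 0 0 -50 0 0 0; 0.35 0 0 -55 0 0 0; 0.35 0 0 -55 0 0 0; 0.35 0 0 0 0 0 0'
python3 - <<'E'
from h import *
s=env.state(); im=grab_frame('wrist')
t=grab_frame('top'); o=np.zeros((600,640,3),np.uint8);o[:400]=im;o[400:,:640]=cv2.resize(t[80:180,200:520],None,fx=2,fy=2); cv2.imwrite('pics/w6.png',o)
print(s['ee_pos'],s['ee_rot'])
E
```

```text
time_s: 15.9
ee_pos: [573.2, -11.3, -18.6]
ee_rot: [180.0, 0.0, -162.6]
force: [-0.1, -0.8, 0.2]
gripper_width: 29.8
gripper_force: 0.0
time_s: 16.9
ee_pos: [575.3, -11.4, 292.9]
ee_rot: [-179.8, 0.7, -162.6]
force: [0.2, -0.6, -0.9]
gripper_width: 29.9
gripper_force: 0.0
[575.27815495 -11.38414083 292.92441763] [-179.77017883    0.65324717 -162.61047295]
```

View pics/w6.png

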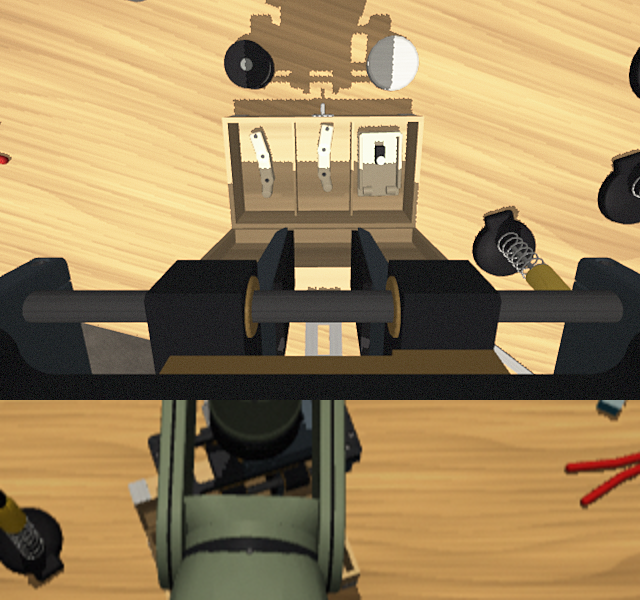

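The finger lies in the middle bay at (325,150). Next I'll close the jaws, turn the tool 90° so that tool x is case +y and tool y is case +x, and go behind the lid at y = +70.

```bash
python3 -m crank '1 0 0 0 0 0 10; 1 0 0 0 0 0 10; 1 0 0 0 0 0 10; 1 0 0 0 0 0 10; 1 0 0 0 0 0 10; 1 0 0 0 0 0 10; 1 0 0 0 0 0 10; 1 0 0 0 0 0 10; 1 0 0 0 0 0 10; 1 0 0 0 0 0 0'
python3 -m crank '1 14 28 0 0 0 0; 1 14 28 0 0 0 0; 1 14 28 0 0 0 0; 1 14 28 0 0 0 0; 1 14 29 0 0 0 0; 1 0 0 0 0 0 0;1 0 0 0 0 0 0'
cat > cs.py <<'E'
from h import *
s=env.state();c=[580.77,-9.06,.30304]
print(Ro.from_euler('z',-c[2]).apply(np.array(s['ee_pos'])-[c[0],c[1],0]).round(1),np.round(s['force'],1),np.round(s['ee_rot'],1),s['time_s'])
E
python3 cs.py; python3 -c "
from h import *
for a in [1.5,1.3,1.1,.9,.7,.5,.3,.15,0]: 
  p=lidp([-115,0,24],a); print(a,(p[0]+13.5).round(),(p[2]-29).round())"
```

```text
time_s: 18.25
ee_pos: [572.2, -11.3, 284.8]
ee_rot: [-179.8, -0.1, 107.5]
force: [0.8, -0.1, -0.4]
gripper_width: 0.5
gripper_force: 0.0
time_s: 19.12
ee_pos: [686.1, 97.2, 285.6]
ee_rot: [-179.9, -0.0, 107.5]
force: [-0.6, -0.1, -1.0]
gripper_width: 0.7
gripper_force: 0.0
[132.2  70.  285.6] [-0.6 -0.1 -1. ] [-179.9   -0.   107.5] 19.125
1.5 99.0 149.0
1.3 76.0 150.0
1.1 53.0 146.0
0.9 31.0 138.0
0.7 11.0 125.0
0.5 -6.0 109.0
0.3 -19.0 90.0
0.15 -27.0 74.0
0 -32.0 57.0
```

```bash
python3 -m crank '1 0 0 45 0 0 0; 1 0 0 45 0 0 0; 1 0 0 45 0 0 0; 1 0 0 0 0 0 0; 1 0 -15 0 0 0 0; 1 0 -15 0 0 0 0; 1 0 0 0 0 0 0'; python3 cs.py
python3 -m crank '1 0 -12 0 0 0 0; 1 0 -12 0 0 0 0; 1 0 -12 2 0 0 0; 1 0 -11 2 0 0 0; 1 0 0 0 0 0 0'; python3 cs.py
```

```text
time_s: 20.0
ee_pos: [658.7, 88.2, 154.7]
ee_rot: [179.8, 0.0, 107.4]
force: [-0.4, 0.6, 0.3]
gripper_width: 0.2
gripper_force: 0.0
[103.4  69.6 154.7] [-0.4  0.6  0.3] [179.8   0.  107.4] 20.0
time_s: 20.62
ee_pos: [611.3, 74.2, 146.8]
ee_rot: [-179.8, -0.0, 107.4]
force: [-0.0, 0.1, -0.7]
gripper_width: 0.6
gripper_force: 0.0
[ 54.   70.4 146.8] [-0.   0.1 -0.7] [-179.8   -0.   107.4] 20.625
```

```bash
python3 - <<'E'
from h import *
im=grab_frame('wrist'); t=grab_frame('scene'); o=np.zeros((600,640,3),np.uint8);o[:400]=im;o[400:,:400]=cv2.resize(t[140:280,260:440],(400,311))[60:260]; cv2.imwrite('pics/w7.png',o)
E
```

```text
(no output)
```

View pics/w7.png

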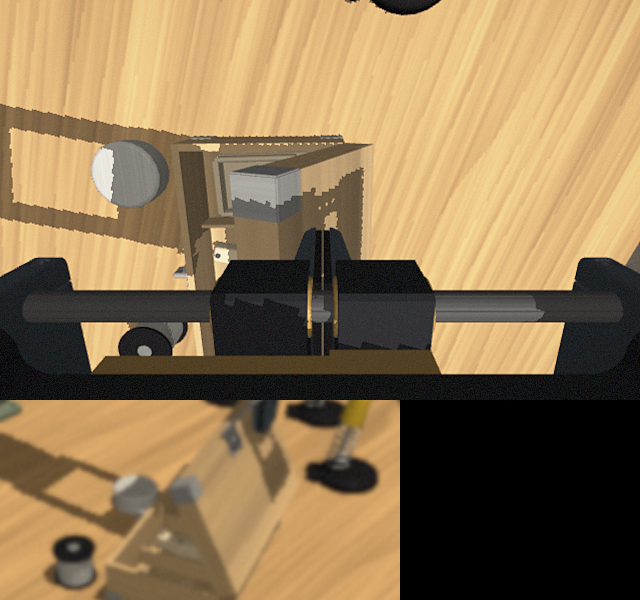

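The lid is moving with the tool and has folded partway forward (corner at (265,190)). Continuing along the arc.

```bash
python3 -m crank '1 0 -12 4.5 0 0 0; 1 0 -12 4.5 0 0 0; 1 0 -10 6.5 0 0 0; 1 0 -10 6.5 0 0 0; 1 0 -8.5 8 0 0 0; 1 0 -8.5 8 0 0 0; 1 0 -6.5 9.5 0 0 0; 1 0 -6.5 9.5 0 0 0; 1 0 0 0 0 0 0'; python3 cs.py
python3 -m crank '1 0 -4 8 0 0 0; 1 0 -4 8 0 0 0; 1 0 -2.5 8 0 0 0; 1 0 -2 5 0 0 0; 1 0 0 0 0 0 0; 1 0 0 0 0 0 0'; python3 cs.py
```

```text
time_s: 21.85
ee_pos: [541.3, 52.4, 89.1]
ee_rot: [-179.8, -0.1, 107.4]
force: [0.8, 0.4, 0.2]
gripper_width: 0.5
gripper_force: 0.0
[-19.4  70.5  89.1] [0.8 0.4 0.2] [-1.798e+02 -1.000e-01  1.074e+02] 21.85
time_s: 22.6
ee_pos: [530.8, 48.8, 61.5]
ee_rot: [180.0, -0.0, 107.4]
force: [-0.2, 0.1, -0.2]
gripper_width: 0.3
gripper_force: 0.0
[-30.4  70.1  61.5] [-0.2  0.1 -0.2] [180.   -0.  107.4] 22.6
```

```bash
for i in 1 2 3 ; do :; done; python3 -m crank '1 0 0 2 0 0 0; 1 0 0 2 0 0 0; 1 0 0 0 0 0 0' | grep -E 'pos|force'; python3 -m crank '1 0 0 1 0 0 0; 1 0 0 1 0 0 0; 1 0 0 0 0 0 0' | grep -E 'pos|force'
```

```text
ee_pos: [531.2, 48.8, 59.7]
force: [-4.3, -1.5, 13.9]
gripper_force: 7.0
ee_pos: [531.2, 48.9, 59.6]
force: [-8.1, -0.4, 26.2]
gripper_force: 13.1
```

```bash
python3 -m crank '1 0 0 1 0 0 0; 1 0 0 1 0 0 0; 1 0 0 0 0 0 0' | grep -E 'pos|force'; python3 -m crank '1 0 0 1 0 0 0; 1 0 0 0 0 0 0; 1 0 0 0 0 0 0'| grep -E 'pos|force'
```

```text
ee_pos: [531.3, 48.8, 59.5]
force: [-11.8, -1.5, 38.1]
gripper_force: 19.2
ee_pos: [531.3, 48.8, 59.4]
force: [-13.5, -1.6, 44.5]
gripper_force: 22.3
```

The lid is hard on its stop: about 40 N down with no further travel, and this puts the tips 26.5 mm above the reported TCP. I'll retreat up and locate the hasp with the detector.

```bash
python3 -m crank '1 0 0 -30 0 0 0; 1 0 0 -50 0 0 0; 1 0 0 -50 0 0 0; 1 0 0 -50 0 0 0; 1 0 0 0 0 0 0; 1 0 0 0 0 0 0' | grep -E 'pos|force'
python3 - <<'E'
from h import *
c=[580.77,-9.06,.30304]
for k in ('wrist','scene','top'):
    cv2.imwrite(f'pics/{k}9.png',grab_frame(k))
    for n in ('hasp_tip','hasp','lid_edge','hasp_hinge','staple','lid'):
        print(k,n,[(Ro.from_euler('z',-c[2]).apply(np.array(d['point'])-[c[0],c[1],0]).round().tolist(),round(d['p'],2)) for d in models.search_frame(n,k)][:2])
E
```

```text
ee_pos: [530.2, 48.7, 231.7]
force: [-0.7, 0.2, -0.7]
gripper_force: 0.0
wrist hasp_tip [([-79.0, 6.0, 105.0], 0.98)]
wrist hasp [([-83.0, 7.0, 103.0], 0.81)]
wrist lid_edge [([4.0, 67.0, 85.0], 0.92)]
wrist hasp_hinge [([-86.0, 10.0, 103.0], 0.83)]
wrist staple [([2.0, 63.0, 87.0], 0.59)]
wrist lid [([3.0, 58.0, 87.0], 0.7)]
scene hasp_tip [([-85.0, 1.0, 111.0], 0.46)]
scene hasp [([-87.0, -4.0, 114.0], 0.54)]
scene lid_edge [([5.0, -32.0, 86.0], 0.68)]
scene hasp_hinge [([-80.0, -3.0, 110.0], 0.44)]
scene staple []
scene lid [([5.0, -30.0, 85.0], 0.56)]
top hasp_tip [([-89.0, -8.0, 118.0], 0.57)]
top hasp [([-86.0, -11.0, 115.0], 0.62), ([-233.0, -226.0, 123.0], 0.38)]
top lid_edge [([-7.0, -64.0, 88.0], 0.92)]
top hasp_hinge []
top staple [([-14.0, -60.0, 88.0], 0.66)]
top lid [([-10.0, -66.0, 91.0], 0.63), ([-89.0, -9.0, 121.0], 0.56)]
```

The detector puts the leaf's middle at case (-86, 0, 111), so the hasp angle is about 2.7, as expected, and the lid top is at about 86. Moving behind the leaf at y = +20.

```bash
python3 -m crank '1 -25 -8 0 0 0 0; 1 -25 -8 0 0 0 0; 1 0 0 45 0 0 0; 1 0 0 45 0 0 0; 1 0 0 46 0 0 0; 1 0 0 0 0 0 0; 1 0 0 0 0 0 0' >/dev/null; python3 cs.py
python3 -m crank '1 0 -10 0 0 0 0; 1 0 -10 0 0 0 0; 1 0 -10 0 0 0 0; 1 0 -10 6 0 0 0; 1 0 -10 12 0 0 0; 1 0 -4 8 0 0 0; 1 0 0 8 0 0 0; 1 0 0 0 0 0 0; 1 0 0 0 0 0 0' >/dev/null; python3 cs.py
```

```text
[-45.1  19.7  98.1] [-0.1 -0.1  1.3] [179.8   0.  107.4] 26.775
[-100.    20.    62.4] [-0.4  0.4  0.4] [180.   -0.  107.4] 27.9
```

```bash
python3 -m crank '1 0 -10 -2 0 0 0; 1 0 -10 0 0 0 0; 1 0 0 5 0 0 0; 1 0 -1 10 0 0 0; 1 0 3 11 0 0 0; 1 0 6 12 0 0 0; 1 0 5 5 0 0 0; 1 0 5 5 0 0 0; 1 0 0 0 0 0 0; 1 0 0 0 0 0 0' >/dev/null; python3 cs.py
python3 - <<'E'
from h import *
c=[580.77,-9.06,.30304]
for k in ('wrist','scene'):
    grab_frame(k)
    for n in ('hasp_tip','hasp'):
        print(k,n,[(Ro.from_euler('z',-c[2]).apply(np.array(d['point'])-[c[0],c[1],0]).round().tolist(),round(d['p'],2)) for d in models.search_frame(n,k)][:2])
E
```

```text
[-102.3   20.1   16.6] [-0.8  0.6 -0.4] [180.    0.  107.4] 29.15
wrist hasp_tip []
wrist hasp []
scene hasp_tip []
scene hasp [([7.0, -38.0, 85.0], 0.18)]
```

Now pressing in toward the case front, in steps with force readings.

```bash
python3 -m crank '1 0 4 2 0 0 0; 1 0 4 2 0 0 0; 1 0 2 0 0 0 0; 1 0 0 0 0 0 0; 1 0 0 0 0 0 0' >/dev/null; python3 cs.py; python3 -m crank '1 0 2 0 0 0 0; 1 0 1 0 0 0 0; 1 0 0 0 0 0 0; 1 0 0 0 0 0 0' >/dev/null; python3 cs.py
```

```text
[-92.3  20.1  12.5] [ 0.2  0.7 -0.3] [180.    0.  107.4] 30.075
[-89.4  20.1  12.5] [-0.9 -0.8 -0.7] [180.   -0.  107.4] 30.575
```

```bash
python3 -m crank '1 0 1 0 0 0 0; 1 0 1 0 0 0 0; 1 0 0 0 0 0 0; 1 0 0 0 0 0 0' >/dev/null; python3 cs.py; python3 -m crank '1 0 1 0 0 0 0; 1 0 1 0 0 0 0; 1 0 0 0 0 0 0; 1 0 0 0 0 0 0' >/dev/null; python3 cs.py
```

```text
[-87.3  20.1  12.5] [0.9 0.8 0. ] [180.   -0.  107.4] 31.075
[-85.8  20.2  12.3] [-2.1 -0.9 -0.1] [-180.    -0.   107.4] 31.575
```

```bash
python3 -m crank '1 0 1 0 0 0 0; 1 0 1 0 0 0 0; 1 0 0 0 0 0 0; 1 0 0 0 0 0 0' >/dev/null; python3 cs.py; python3 -m crank '1 0 0 10 0 0 0; 1 0 -20 0 0 0 0; 1 0 -40 0 0 0 0; 1 0 -10 -40 0 0 0; 1 0 0 -50 0 0 0; 1 0 0 -50 0 0 0; 1 0 0 0 0 0 0' >/dev/null; python3 cs.py
python3 - <<'E'
from h import *
c=[580.77,-9.06,.30304]
for k in ('wrist','scene','top'):
    cv2.imwrite(f'pics/{k}10.png',grab_frame(k))
    for n in ('hasp_tip','hasp','staple','lid','lid_edge','solder','tin'):
        print(k,n,[(Ro.from_euler('z',-c[2]).apply(np.array(d['point'])-[c[0],c[1],0]).round().tolist(),round(d['p'],2)) for d in models.search_frame(n,k)][:2])
E
```

```text
[-85.8  20.2  12.3] [-6.2 -4.   4.2] [-179.7   -0.   107.4] 32.075
[-149.6   18.7  146.5] [ 0.5  0.  -1.2] [179.4   0.2 107.4] 32.95
wrist hasp_tip [([-75.0, 1.0, 68.0], 0.88)]
wrist hasp [([-74.0, 3.0, 65.0], 0.67)]
wrist staple []
wrist lid [([4.0, 37.0, 88.0], 0.68)]
wrist lid_edge [([1.0, 38.0, 83.0], 0.78)]
wrist solder []
wrist tin [([-126.0, 83.0, 29.0], 0.83)]
scene hasp_tip []
scene hasp []
scene staple [([11.0, -62.0, 79.0], 0.6)]
scene lid [([10.0, -31.0, 85.0], 0.89)]
scene lid_edge [([7.0, -37.0, 86.0], 0.57)]
scene solder [([-118.0, -103.0, 35.0], 0.58), ([5.0, -30.0, 86.0], 0.41)]
scene tin [([-133.0, 72.0, 22.0], 0.47)]
top hasp_tip [([41.0, 39.0, 88.0], 0.47)]
top hasp []
top staple [([41.0, 39.0, 88.0], 0.83)]
top lid [([40.0, 32.0, 87.0], 0.83)]
top lid_edge [([40.0, 34.0, 88.0], 0.56)]
top solder []
top tin [([-135.0, 63.0, 27.0], 0.73)]
```

The hasp now hangs at case (-75, 1, 68), and it stopped hard at 7 N. To be sure the knuckle didn't stop the tool first, I'll give one more push low on the leaf with the tool tilted 8°.

```bash
python3 -m crank '1 0 0 45 0 0 0; 1 0 0 45 0 0 0; 1 0 0 47 0 0 0; 1 0 15 0 0 0 0; 1 0 15 0 0 0 0; 1 0 12 0 -8 0 0; 1 0 0 0 0 0 0; 1 0 0 0 0 0 0' >/dev/null; python3 cs.py; python3 -m crank '1 0 7 0 0 0 0; 1 0 7 0 0 0 0; 1 0 4 0 0 0 0; 1 0 2 0 0 0 0; 1 0 0 0 0 0 0; 1 0 0 0 0 0 0' >/dev/null; python3 cs.py
```

```text
[-109.6   19.4    7. ] [ 0. -0.  0.] [1.719e+02 1.000e-01 1.074e+02] 35.15
[-91.9  20.2   8.1] [-0.1 -0.3 -0.3] [172.   -0.  107.4] 35.9
```

```bash
python3 -m crank '1 0 3 0 0 0 0; 1 0 2 0 0 0 0; 1 0 1 0 0 0 0; 1 0 0 0 0 0 0; 1 0 0 0 0 0 0' >/dev/null; python3 cs.py; python3 -m crank '1 0 2 0 0 0 0; 1 0 1 0 0 0 0; 1 0 0 0 0 0 0; 1 0 0 0 0 0 0' >/dev/null; python3 cs.py;  python3 -m crank '1 0 1 0 0 0 0; 1 0 1 0 0 0 0; 1 0 0 0 0 0 0' >/dev/null; python3 cs.py
```

```text
[-85.8  20.2   9. ] [-0.3 -0.3 -0.3] [172.   -0.  107.4] 36.525
[-82.7  20.2   9.5] [-0.9 -0.  -0.9] [172.   -0.  107.4] 37.025
[-80.6  20.1   9.8] [-0.4  0.   1.4] [172.   -0.  107.4] 37.4
```

```bash
python3 -m crank '1 0 1 0 0 0 0; 1 0 1 0 0 0 0; 1 0 0 0 0 0 0' >/dev/null; python3 cs.py;  python3 -m crank '1 0 1 0 0 0 0; 1 0 1 0 0 0 0; 1 0 0 0 0 0 0' >/dev/null; python3 cs.py
```

```text
[-78.6  20.1  10. ] [0.8 0.2 0. ] [172.   -0.  107.4] 37.775
[-77.5  20.2  10.1] [-2.6 -2.4  1.3] [172.1  -0.  107.4] 38.15
```

The leaf gave about 4 mm more, so the knuckle had been limiting it. Pressing a little firmer, then retreating.

```bash
python3 -m crank '1 0 1 0 0 0 0; 1 0 1 0 0 0 0; 1 0 0 0 0 0 0;1 0 0 0 0 0 0' >/dev/null; python3 cs.py;  python3 -m crank '1 0 -5 0 0 0 0; 1 0 -30 0 0 0 0; 1 0 -30 0 8 0 0; 1 0 0 -50 0 0 0; 1 0 0 -50 0 0 0; 1 0 0 -40 0 0 0; 1 0 0 0 0 0 0;1 0 0 0 0 0 0' >/dev/null; python3 cs.py
python3 - <<'E'
from h import *
c=[580.77,-9.06,.30304]
for k in ('wrist','top','scene'):
    cv2.imwrite(f'pics/{k}11.png',grab_frame(k))
    for n in ('hasp_tip','hasp','solder','tin','lid','cup','iron_stand'):
        print(k,n,[(Ro.from_euler('z',-c[2]).apply(np.array(d['point'])-[c[0],c[1],0]).round().tolist() if n!='cup' and n!='iron_stand' else np.round(d['point']).tolist(),round(d['p'],2)) for d in models.search_frame(n,k)][:3])
E
```

```text
[-77.3  20.4  10.1] [-7.  -5.1  4.4] [ 1.723e+02 -1.000e-01  1.074e+02] 38.65
[-139.3   20.3  141. ] [-0.2 -1.  -0.1] [180.   -0.  107.4] 39.65
wrist hasp_tip [([-73.0, 0.0, 67.0], 0.66)]
wrist hasp [([-75.0, 5.0, 64.0], 0.7), ([6.0, 38.0, 80.0], 0.62)]
wrist solder [([-141.0, -75.0, 26.0], 0.63)]
wrist tin [([-126.0, 84.0, 25.0], 0.74)]
wrist lid [([2.0, 36.0, 90.0], 0.59)]
wrist cup [([572.0, 28.0, 90.0], 0.34)]
wrist iron_stand []
top hasp_tip []
top hasp [([51.0, 49.0, 83.0], 0.5)]
top solder [([-135.0, -112.0, 46.0], 0.57)]
top tin [([-125.0, 64.0, 27.0], 0.4)]
top lid [([50.0, 50.0, 90.0], 0.81)]
top cup [([427.0, -295.0, 122.0], 0.87), ([302.0, -338.0, 88.0], 0.8), ([412.0, -412.0, 84.0], 0.69)]
top iron_stand [([611.0, 278.0, 17.0], 0.87), ([482.0, 418.0, 15.0], 0.87), ([327.0, 363.0, 17.0], 0.71)]
scene hasp_tip []
scene hasp []
scene solder [([-116.0, -99.0, 37.0], 0.59)]
scene tin [([-133.0, 74.0, 20.0], 0.55)]
scene lid [([6.0, -31.0, 88.0], 0.8)]
scene cup [([427.0, -427.0, 72.0], 0.98), ([457.0, -315.0, 97.0], 0.82), ([327.0, -355.0, 67.0], 0.67)]
scene iron_stand [([501.0, 418.0, 61.0], 0.98), ([633.0, 282.0, 46.0], 0.97), ([340.0, 363.0, 50.0], 0.88)]
```

The hasp is home, the lid is shut and nothing else has moved. Handing in.

```bash
python3 -c "
from workcell import env
print(env.job_done())"
```

```text
the job is handed in; nothing more can be done
None
```

The job is handed in (no verdict came back): by my measurements the finger lies flat in the middle bay, the lid is shut on its stop, the hasp is home over the staple, and the cup, iron stand, reel and tin are where they stood.

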